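Set up the forearm roller and zero its counter

TASK

Set up the forearm roller: lay the wooden ball massager across the two blue-cheeked saddles of the grey stand so that both of its square ends sit fully down in them, setting it down rather than dropping it, and let go. Then take the yellow stylus, push the recessed red button of the session counter all the way in with its tip, and put the stylus back upright in its aluminium holder. Leave everything else where it is.

Things in the scene. Friction and masses are not known exactly. Their poses are not given: they have to be found in the camera images.
- massager: Loose wooden ball massager: stiff bar 286 mm long along its y, 0.4 kg. From the middle out: dark grip 26 mm square, 60 mm long (grasp here); two pale 34 mm balls each side (centres 50 and 86 mm out); end blocks 36 mm square (x, z), 38 mm long, on which it lies; any of their four sides may be down. Origin: under the middle, level with the blocks' underside; z up at the start.
- massager_center (a point): The centre of the massager, in the middle of its grip, 18 mm above its underside.
- stand: Fixed grey stand, base 330 mm (y) x 110 x 10 mm. 127 mm from the middle, at each end, a pillar bears a saddle: seat 44 mm long, 60 mm above the table, between blue cheeks 42 mm apart across x (straight to 74 mm height, flared outwards to 84 mm), closed outside by an end stop 78 mm high (stops 298 mm apart). Open between the pillars. Origin: centre of the underside; z up.
- stand_seat (a point): Point midway between the two saddles at the height of the seats, 60 mm above the table; axes as the stand's. The massager is seated when its centre is 18 mm above this point and its y axis lies along the stand's y axis, either way round.
- counter: Session counter, fixed, a black box with white top, 80 x 90 mm (x, y), 40 mm high, with a green display at its +y half and a round hole of 16 mm diameter in the top at (0, -20) mm. Origin: centre of the underside; z up.
- button_mouth (a point): Centre of the hole in the counter's top, level with the top face, 40 mm above the table.
- button_top (a point): Centre of the top face of the red spring button (13.6 mm diameter) in that hole; unpressed it lies 5 mm below the counter's top face. Fingers do not fit in the hole, the stylus tip does.
- zero_button (a joint): How far the red button is pressed in: 0 is out, 0.005 (m) is fully in; it springs back; about 4.5 N presses it fully.
- stylus: Stylus, loose, 110 mm long along its own z, 40 g; origin at its tip (lower end). From the tip upwards: steel tip 6 mm diameter and 20 mm long, black shaft 12 mm diameter to 55 mm, yellow collar 26 mm diameter from 55 to 60 mm, yellow grip 14 mm diameter from 60 to 110 mm. It starts upright in its holder, hanging by the collar, grip upwards.
- stylus_collar (a point): Centre of the underside of the stylus's collar, 55 mm from its tip.
- holder: Aluminium stylus holder, fixed block 60 x 60 mm, 65 mm high, with a vertical through hole of 18 mm diameter in its middle. Origin: centre of the underside; z up.
- holder_mouth (a point): Centre of the hole at the holder's top face, 65 mm above the table; the collar rests here when the stylus is home.
- cup: Bystander: steel cup, 76 mm across, 85 mm high. Origin at the centre of its underside.
- case: Bystander: clear plastic case with sliding lid, 90 x 150 mm, 42 mm high. Origin at the centre of its underside.
- finger_exerciser: Bystander: chrome finger exerciser, 24 x 95 mm, 44 mm high, four round plungers. Origin at the centre of its underside.
- red_ring: Bystander: red silicone grip ring, 72 mm across, 14 mm high. Origin at the centre of its underside.
- water_bottle: Bystander: blue water bottle, 68 mm across, 200 mm high. Origin at the centre of its underside.
- dumbbell: Bystander: black dumbbell, 190 mm long along y, 68 mm high, 2 kg. Origin at the centre of its underside.
- chalk_jar: Bystander: chalk jar with black lid, 80 mm across, 90 mm high. Origin at the centre of its underside.

How it is judged (in metres and radians):
On the way, in this order (a step that is already met when the one before it is completed fails the run):
1. the massager lies at rest in both saddles, let go (x of massager_center in the frame of stand_seat between -0.0055 and 0.0055 m and y of massager_center in the frame of stand_seat between -0.01 and 0.01 m and z of massager_center in the frame of stand_seat between 0.0145 and 0.0205 m and angle between the y axis of massager and the y axis of stand, either way round below 0.05 rad and linear speed of massager below 0.02 m/s and contact force between the fingers and massager below 0.05 N), for 0.3 s.
2. the counter's button is pressed in with the stylus (value of joint zero_button above 0.0035 m and contact force between stylus and counter above 0.5 N), for 0.05 s.
At the end, for the whole second after the job is handed in: Massager at rest in both saddles (centre within 5.5 mm across, 10 mm along, 14.5 to 20.5 mm above the seats, axis within 0.05 rad); stylus at rest in its holder (collar within 3 mm of the top face, 6 mm of the hole axis, tilt under 0.12 rad); button out (under 1.5 mm) (x of massager_center in the frame of stand_seat between -0.0055 and 0.0055 m and y of massager_center in the frame of stand_seat between -0.01 and 0.01 m and z of massager_center in the frame of stand_seat between 0.0145 and 0.0205 m and angle between the y axis of massager and the y axis of stand, either way round below 0.05 rad and linear speed of each of massager, stylus below 0.02 m/s and horizontal distance between stylus_collar and holder_mouth below 0.006 m and z of stylus_collar in the frame of holder_mouth between -0.003 and 0.003 m and angle between stylus's own z axis and vertical below 0.12 rad and value of joint zero_button below 0.0015 m); the robot touches nothing.
It fails at once if the massager is dropped: it falls free of the fingers at over 0.5 m/s (more than about 13 mm) (linear speed of massager above 0.5 m/s and contact force between the fingers and massager below 0.05 N).
It fails at once if a bystander is moved by more than 30 mm (distance of any of cup, case, finger_exerciser, red_ring, water_bottle, dumbbell, chalk_jar from where it was at the start of the episode above 0.03 m).
It also fails if it takes over 48 s, if anything falls off the work surface, if the arm or the gripper's body presses on something with over 40 N, if the wrist force passes 120 N, or if a joint passes its speed limit or range.

ROBOT

A 6-joint arm with a two-finger parallel gripper is mounted at the origin on the work surface. World frame = base frame: x ahead of the robot, y to its left, z up, the work surface at z = 0. Lengths are in mm, angles in rad, forces in N, time in s.
With the tool pointing down it reaches from about 350 to 875 mm from the base axis. Payload 4.2 kg.
Tool frame: the origin (TCP) lies on the mounting face of the last link; the fingertips stand 173 mm ahead of it and the grasp point (between the pads) lies 155 mm ahead of it; z points along the fingers, y is the line along which they close (so a half turn about z gives the same grasp; the last joint's range is limited). The gripper opens to 85 mm and grips with 20 to 120 N. Pads are 22 mm wide; open, the fingers measure 114 mm over their backs; the gripper's body (76 mm by 85 mm) begins 54 mm behind the grasp point. The pads swing forward as they close: fully open they stand 13 mm farther back than shut.
Start: joints at [-0.855, 0.385, 0.008, 0, -1.194, -0.259], TCP at [275.686, -560.89, 404.712] pointing down, gripper open.
Joint ranges: [-3.14, 3.14], [-1.21, 2.06], [-1.07, 1.41], [-3.16, 2.05], [-2.99, -0.16], [-3.1, 3.1]. Speed limits (rad/s): [2.79, 2.79, 3.14, 3.14, 3.14, 3.14].

INTERFACE

Orientations are given as a unit quaternion [x, y, z, w].
In Python, from bench import arm gives the robot as it stands. The module is installed in compiled form; this text tells all that it offers.
- The arm moves only by the tool move_arm, never from a script. Its arguments are lists of equal length, an entry for each row: "fingers": the finger opening in mm, from 0 to 85.4; "travel": the shift along the tool's x, y, z in mm, a list of three; "dr": the turn, a rotation vector about the tool's x, y, z in rad, a list of three. A call has 1 to 10 rows; each row is the pose to reach, as a shift and turn from the pose commanded when the call began, along the tool's axes at that moment; what a row does not reach only later rows make up. A row lasts 1/10 s, in which the tool goes at most 50 mm and 8.59 degrees, less where a joint would pass 70% of its speed; a pose out of reach is approached as far as the arm can. A call with a gripper value outside its range is refused whole. The fingers move at their own pace and stop on an object; the grip force is fixed at half the most. Time passes only in rows, so rows that repeat a pose let the fingers close. It gives the time, the measured TCP pose, the force, the opening and the grip force at its end, in the units of the state.
- arm.read_state(): the state, without advancing time (a new reading comes with each control period).
- arm.get_image(name): name is "scene" or "top" or "wrist"; returns the picture (400x640x3 uint8, red, green, blue); there is no depth.
- arm.camera_model(name): a dict with "intrinsics" (3x3 intrinsics, pixels), "pose" (4x4, takes a point from camera to world coordinates). Camera axes: x right, y up, looking along -z (the intrinsics and any distortion apply to the point x, -y, -z); pixel columns grow to the right and rows downward; lengths in mm; the calibration is good to about 2 mm. A picture is of the moment at which its call begins: read the wrist's pose just before it. camera_model takes no time and is no camera call; for the wrist camera it gives the pose at the moment of the call.
- arm.job_done(): hands the job in; it is judged then, once.
The state is a dict: "clock": time; "joints": joint angles; "joint_vel": joint speeds; "joint_efforts": joint torques, N m; "position": TCP position; "ee_rot": TCP orientation; "contact_force": force on the tool from outside, world axes, zero at the start; "wrist_torque": the same for the moment, N m; "gripper_width": finger opening in mm; "grasp_force": force on a finger pad.
Only numpy, scipy, OpenCV 4.12 (cv2) and the standard library are available. Lean on these libraries where they do the work, as an engineer would, in place of code of your own. Each camera call takes 0.05 s, during which the arm holds its last target. There are 200 camera calls.

## Working session

There is one attempt and no reset: what is moved stays moved. The work goes in short steps, Python scripts to look and compute and a tool call to move; the robot and the scene stay as the last step left them, time stands still between calls to the robot, and variables do not carry over. Pictures are saved under pics/ and viewed, at most 10 in all, crops included, and the job is handed in when it is done.

Besides the shell and the picture viewer there is one more tool, called after ">>>" as a command line: name --argument value ..., lists and objects as JSON in quotes. move_arm: Moves the arm, as the interface text tells. Its arguments: {"type":"object","properties":{"fingers":{"type":"array","items":{"type":"number"}},"travel":{"type":"array","items":{"type":"array","items":{"type":"number"}}},"dr":{"type":"array","items":{"type":"array","items":{"type":"number"}}}},"required":["fingers","travel","dr"]}

```bash
mkdir -p pics
python3 - <<'E'
from bench import arm
import cv2,numpy as np
print(arm.read_state())
for n in("scene","top","wrist"):
    m=arm.camera_model(n);print(n,np.round(m["intrinsics"],1).tolist(),np.round(m["pose"],3).tolist())
    cv2.imwrite(f"pics/{n}0.png",arm.get_image(n)[:,:,::-1])
print(m.keys())
E
```

```text
{'clock': 0.0, 'joints': array([-8.55423952e-01,  3.85516492e-01,  6.62900148e-03, -5.12757028e-04,
       -1.19400383e+00, -2.58582860e-01]), 'joint_vel': array([ 1.20062558e-03,  9.80674856e-04,  1.04754701e-03, -6.38862187e-05,
       -3.19688671e-05, -8.61828936e-05]), 'joint_efforts': array([ 2.76233886e-04, -3.92287838e+01,  1.88401222e+01,  4.18628141e+00,
       -4.67122023e-03, -8.35970386e-07]), 'position': array([ 275.59412984, -560.71580426,  403.64457374]), 'ee_rot': array([-2.26322003e-01,  9.74051948e-01,  1.03723923e-03, -2.79590948e-04]), 'contact_force': array([ 0.41980468, -0.26258181, -0.268829  ]), 'wrist_torque': array([ 7.11237534e-03, -9.93968124e-05,  6.38923408e-03]), 'grasp_force': 0.0, 'gripper_width': 85.6437048855781}
scene [[388.0, 0.0, 324.4], [0.0, 388.0, 200.7], [0.0, 0.0, 1.0]] [[0.033, -0.834, 0.55, 1283.456], [0.999, 0.03, -0.014, -18.553], [-0.005, 0.55, 0.835, 1178.842], [0.0, 0.0, 0.0, 1.0]]
top [[489.0, 0.0, 318.3], [0.0, 489.0, 196.4], [0.0, 0.0, 1.0]] [[-0.068, 0.974, -0.217, 235.017], [-0.998, -0.067, 0.011, 10.464], [-0.004, 0.217, 0.976, 1495.891], [0.0, 0.0, 0.0, 1.0]]
wrist [[352.7, 0.0, 320.7], [0.0, 352.7, 201.2], [0.0, 0.0, 1.0]] [[-0.441, -0.861, -0.255, 210.744], [0.898, -0.422, -0.127, -592.482], [0.002, -0.285, 0.958, 372.597], [0.0, 0.0, 0.0, 1.0]]
dict_keys(['intrinsics', 'pose'])
```

View pics/top0.png

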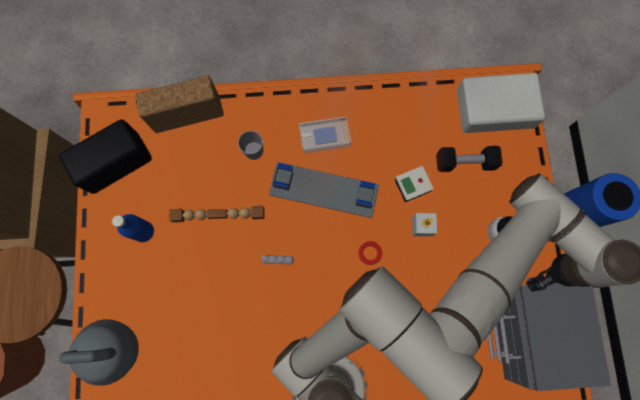

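View pics/scene0.png

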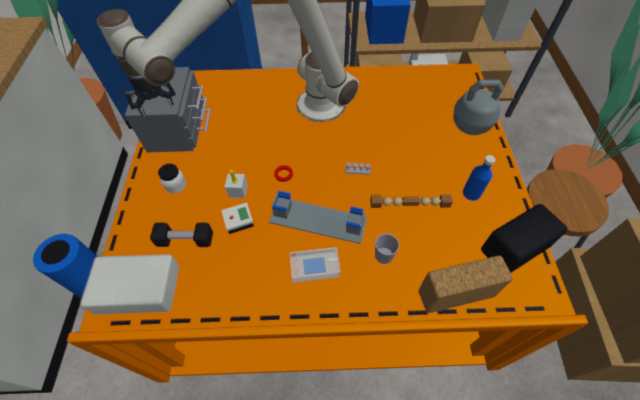

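Top view: the massager is at about (217,213), with ends at (176,215) and (258,212). The stand is at (324,190), with saddles at (284,176) and (367,194). The counter is at (414,183) with its red button at (420,180), and the holder and stylus are at (425,224). Next I cast these pixels onto planes.

```bash
cat > h.py <<'E'
from bench import arm
import numpy as np,cv2
from scipy.spatial.transform import Rotation as R
def ray(m,uv):
    K,P=np.array(m["intrinsics"]),np.array(m["pose"])
    d=np.linalg.inv(K)@[uv[0],uv[1],1]; return P[:3,3],P[:3,:3]@(d*[1,-1,-1])
def cast(m,uv,z):
    o,d=ray(m,uv); return (o+d*(z-o[2])/d[2])[:2]
def proj(m,p):
    K,P=np.array(m["intrinsics"]),np.array(m["pose"])
    c=P[:3,:3].T@(np.array(p)-P[:3,3]); q=K@(c*[1,-1,-1]); return q[:2]/q[2]
def blobs(img,lo,hi,amin=8,roi=None):
    hsv=cv2.cvtColor(img,cv2.COLOR_RGB2HSV); k=cv2.inRange(hsv,np.array(lo),np.array(hi))
    if roi: z=np.zeros_like(k); x0,y0,x1,y1=roi; z[y0:y1,x0:x1]=k[y0:y1,x0:x1]; k=z
    n,l,s,c=cv2.connectedComponentsWithStats(k)
    return k,[(c[i].round(1).tolist(),int(s[i,4]),s[i,:4].tolist()) for i in range(1,n) if s[i,4]>=amin]
E
python3 - <<'E'
from h import *
m=arm.camera_model("top");im=cv2.imread("pics/top0.png")[:,:,::-1].copy()
for n,uv,z in[("massL",(176,215),36),("massR",(258,212),36),("massC",(217,213.5),31)]: print(n,cast(m,uv,z).round())
for n,lo,hi,z,roi in[("blue",(105,120,40),(125,255,255),80,(260,155,390,220)),("yellow",(22,150,100),(32,255,255),85,(410,205,440,240)),("red",(172,150,60),(180,255,255),35,(390,160,440,200)),("green",(50,80,40),(85,255,255),40,(390,160,440,200)),("white",(0,0,140),(180,50,255),40,(390,160,440,205)),("holder",(0,0,120),(180,60,255),65,(405,205,445,240))]:
    k,b=blobs(im,lo,hi,5,roi)
    for q in b: print(n,q,cast(m,q[0],z).round())
E
```

```text
massL [531. 429.]
massR [523. 180.]
massC [528. 305.]
blue ([284.5, 166.6], 76, [278, 163, 14, 8]) [648.  89.]
blue ([280.4, 183.7], 66, [273, 181, 16, 7]) [596. 104.]
blue ([367.1, 184.6], 79, [360, 181, 15, 8]) [ 575. -153.]
blue ([363.6, 202.1], 67, [356, 199, 16, 7]) [ 523. -138.]
yellow ([426.1, 222.1], 36, [423, 219, 8, 8]) [ 450. -314.]
green ([407.8, 185.0], 114, [402, 178, 13, 15]) [ 575. -282.]
white ([415.9, 182.1], 522, [396, 167, 37, 32]) [ 582. -308.]
holder ([425.3, 223.1], 322, [415, 213, 22, 21]) [ 450. -316.]
```

```bash
cat >> h.py <<'E'
def to(p,yaw=None,grasp=False):
    "travel and dr to bring TCP (measured) to p with tool pointing down and tool-y at angle yaw"
    s=arm.read_state(); Rt=R.from_quat(s["ee_rot"]); y=Rt.as_matrix()[:,1]
    yaw0=np.arctan2(y[1],y[0]); yaw=yaw0 if yaw is None else yaw
    c,n=np.cos(yaw),np.sin(yaw); T=np.array([[n,c,0],[-c,n,0],[0,0,-1]])
    dr=(Rt.inv()*R.from_matrix(T)).as_rotvec()
    print("t",round(s["clock"],2),"pos",s["position"].round(1),"yaw",round(yaw0,3),"travel",Rt.inv().apply(np.array(p)-s["position"]).round(1).tolist(),"dr",dr.round(4).tolist(),"j",s["joints"].round(2).tolist(),"w",round(s["gripper_width"],1),"F",s["contact_force"].round(1))
E
python3 -c "
from h import *
to((480,-300,430),2.2)"
```

```text
Traceback (most recent call last):
  File "h.py", line 22, in to
    dr=(Rt.inv()*R.from_matrix(T)).as_rotvec()
                 ~~~~~~~~~~~~~^^^
  File "scipy/spatial/transform/_rotation.pyx", line 1143, in scipy.spatial.transform._rotation.Rotation.from_matrix
ValueError: Non-positive determinant (left-handed or null coordinate frame) in rotation matrix 0: [[ 0.8084964  -0.58850112  0.        ]
 [ 0.58850112  0.8084964   0.        ]
 [ 0.          0.         -1.        ]].
```

```bash
sed -i 's/\[\[n,c,0\],\[-c,n,0\]/[[-n,c,0],[c,n,0]/' h.py
python3 -c "
from h import *
to((480,-300,430),2.2)"
```

```text
t 0.15 pos [ 275.6 -560.8  403.9] yaw 2.027 travel [-298.4, 144.0, -25.9] dr [0.0017, 0.0, -0.1726] j [-0.86, 0.39, 0.01, -0.0, -1.19, -0.26] w 85.3 F [-0.3  0.8  1.1]
```

>>> move_arm --fingers '[85,85,85,85,85,85,85,85,85]' --travel '[[-298,144,-26],[-298,144,-26],[-298,144,-26],[-298,144,-26],[-298,144,-26],[-298,144,-26],[-298,144,-26],[-298,144,-26],[-298,144,-26]]' --dr '[[0,0,-0.17],[0,0,-0.17],[0,0,-0.17],[0,0,-0.17],[0,0,-0.17],[0,0,-0.17],[0,0,-0.17],[0,0,-0.17],[0,0,-0.17]]'

```text
clock: 1.05
position: [480.0, -299.5, 430.4]
ee_rot: [-0.309, 0.951, 0.0, -0.0]
contact_force: [0.9, -0.2, 1.1]
gripper_width: 85.2
grasp_force: 0.0
```

```bash
python3 -c "
from h import *
m=arm.camera_model('wrist');im=arm.get_image('wrist');np.save('w1.npy',m['pose']);cv2.imwrite('pics/w1.png',im[:,:,::-1])
to((545,-40,470),2.85)"
```

```text
t 1.1 pos [ 479.4 -300.2  430.4] yaw 2.198 travel [-205.7, 172.3, -39.6] dr [0.0009, -0.0002, -0.6522] j [-0.27, 0.27, -0.1, -0.0, -1.21, -0.67] w 85.0 F [-0.6 -0.5 -1.2]
```

View pics/w1.png

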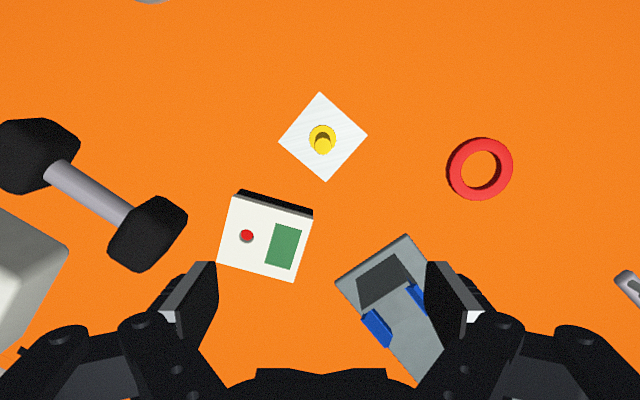

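Wrist view: holder top is centred near (322,137) with the yellow stylus in it. Counter top is at about (267,237) with the red button at (247,236). The stand is partly hidden at the lower right. I measure holder and counter from this picture and move on to view the stand.

Run:
```python
from h import *
m=dict(intrinsics=arm.camera_model('wrist')['intrinsics'],pose=np.load('w1.npy'))
im=cv2.imread('pics/w1.png')[:,:,::-1].copy()
def quad(k):
    cs,_=cv2.findContours(k,cv2.RETR_EXTERNAL,cv2.CHAIN_APPROX_NONE); c=max(cs,key=cv2.contourArea)
    return cv2.approxPolyDP(cv2.convexHull(c),6,True)[:,0]
for n,lo,hi,roi,z in[("holder",(0,0,150),(180,60,255),(270,85,375,190),65),("counter",(0,0,150),(180,60,255),(205,180,325,290),40)]:
    k,b=blobs(im,lo,hi,50,roi); q=quad(k); P=np.array([cast(m,u,z) for u in q])
    print(n,q.tolist(),P.round(1).tolist(),"side",np.linalg.norm(P-np.roll(P,1,0),axis=1).round(1),"c",P.mean(0).round(1))
for n,lo,hi,roi,z in[("red",(170,120,60),(180,255,255),(205,180,325,290),35),("red0",(0,150,60),(4,255,255),(225,215,270,255),35),("green",(50,60,40),(85,255,255),(205,180,325,290),40),("yellow",(22,120,60),(34,255,255),(270,85,375,190),60)]:
    for q in blobs(im,lo,hi,20,roi)[1]: print(n,q,cast(m,q[0],z).round(1))
to((571,-73,470),2.85)
```

```text
holder [[318, 92], [366, 134], [325, 181], [278, 141]] [[419.8, -346.0], [423.8, -287.7], [482.8, -292.1], [477.6, -350.7]] side [58.  58.5 59.1 58.8] c [ 451.  -319.1]
counter [[232, 196], [312, 219], [292, 282], [216, 261]] [[558.3, -358.4], [529.5, -274.9], [604.8, -249.1], [633.1, -332.9]] side [79.1 88.3 79.6 88.4] c [ 581.4 -303.8]
red0 ([246.4, 234.6], 101, [241, 230, 12, 11]) [ 588.6 -322.2]
green ([282.8, 245.9], 1089, [265, 223, 37, 47]) [ 574.1 -282.7]
yellow ([322.3, 138.9], 598, [309, 125, 27, 30]) [ 452.  -317.8]
t 1.1 pos [ 479.4 -300.2  430.4] yaw 2.198 travel [-207.4, 130.3, -39.6] dr [0.0009, -0.0002, -0.6522] j [-0.27, 0.27, -0.1, -0.0, -1.21, -0.67] w 85.0 F [-0.6 -0.5 -1.2]
```

>>> move_arm --fingers '[85,85,85,85,85,85]' --travel '[[-207,130,-40],[-207,130,-40],[-207,130,-40],[-207,130,-40],[-207,130,-40],[-207,130,-40]]' --dr '[[0,0,-0.65],[0,0,-0.65],[0,0,-0.65],[0,0,-0.65],[0,0,-0.65],[0,0,-0.65]]'

```text
clock: 1.7
position: [572.4, -70.7, 471.2]
ee_rot: [-0.598, 0.802, -0.0, 0.001]
contact_force: [-1.3, 0.1, -0.0]
gripper_width: 84.8
grasp_force: 0.0
```

```bash
python3 -c "
from h import *
print(abs(arm.read_state()['joint_vel']).max())
m=arm.camera_model('wrist');im=arm.get_image('wrist');np.save('w2.npy',m['pose']);cv2.imwrite('pics/w2.png',im[:,:,::-1])
for q in blobs(im,(105,120,40),(125,255,255),20)[1]: print(q,cast(m,q[0],80).round(1))
to((528,275,430),3.11)"
```

```text
0.06717454373470817
([292.4, 88.5], 743, [284, 65, 17, 48]) [ 577.2 -154.7]
([349.2, 88.1], 721, [342, 65, 16, 48]) [ 524.1 -139.3]
([297.3, 311.6], 469, [290, 290, 14, 43]) [648.6  84.7]
([343.4, 311.8], 467, [337, 290, 14, 43]) [596.7 100.4]
t 1.75 pos [571.6 -72.5 470.6] yaw 2.849 travel [-320.2, 141.8, 40.7] dr [-0.0, 0.0001, -0.2606] j [0.15, 0.26, -0.0, -0.0, -1.3, -0.45] w 84.6 F [-0.4  0.2  1.1]
```

View pics/w2.png

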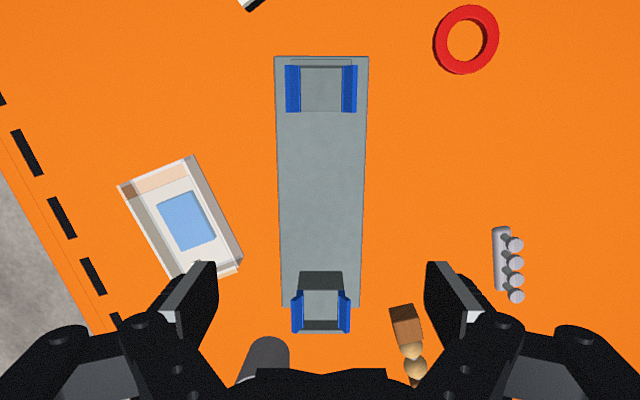

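Wrist view 2: stand seen along its length, with near cheeks at (292,88)/(349,88), far cheeks at (297,312)/(343,312), and base edges at rows 56 and 308. I continue to the massager, moving at height.

>>> move_arm --fingers '[85,85,85,85,85,85,85,85,85]' --travel '[[-320,142,41],[-320,142,41],[-320,142,41],[-320,142,41],[-320,142,41],[-320,142,41],[-320,142,41],[-320,142,41],[-320,142,41]]' --dr '[[0,0,-0.26],[0,0,-0.26],[0,0,-0.26],[0,0,-0.26],[0,0,-0.26],[0,0,-0.26],[0,0,-0.26],[0,0,-0.26],[0,0,-0.26]]'

```text
clock: 2.65
position: [528.1, 273.2, 428.8]
ee_rot: [-0.695, 0.719, -0.0, -0.001]
contact_force: [0.9, -0.8, -0.2]
gripper_width: 85.4
grasp_force: 0.0
```

Run:
```python
from h import *
m=arm.camera_model('wrist');im=arm.get_image('wrist');np.save('w3.npy',m['pose']);cv2.imwrite('pics/w3.png',im[:,:,::-1])
for q in blobs(im,(3,60,20),(18,220,200),60)[1]: print(q,cast(m,q[0],30).round(1))
m2=dict(intrinsics=m['intrinsics'],pose=np.load('w2.npy'))
for u in[(274,56),(369,56),(282,308),(361,308)]: print("base",cast(m2,u,10).round(1))
to((528,305,230),3.11)
```

```text
([318.9, 85.8], 1961, [300, 58, 38, 76]) [526.7 190.3]
([319.7, 148.0], 380, [304, 138, 31, 28]) [528.2 251.8]
([319.5, 205.4], 1663, [305, 169, 29, 80]) [530.6 314.3]
([36.2, 276.1], 10737, [0, 182, 107, 195]) [861.8 388.3]
([320.0, 289.1], 1499, [305, 252, 31, 65]) [533.7 417.1]
base [ 591.2 -197. ]
base [ 488.1 -166.2]
base [686.1 116.7]
base [580.2 148.2]
t 2.7 pos [528.3 272.4 429.3] yaw 3.106 travel [-32.8, 1.3, 199.2] dr [0.0009, -0.0012, -0.0043] j [0.75, 0.32, -0.03, 0.0, -1.22, -0.78] w 85.1 F [ 0.7  0.2 -0.1]
```

View pics/w3.png

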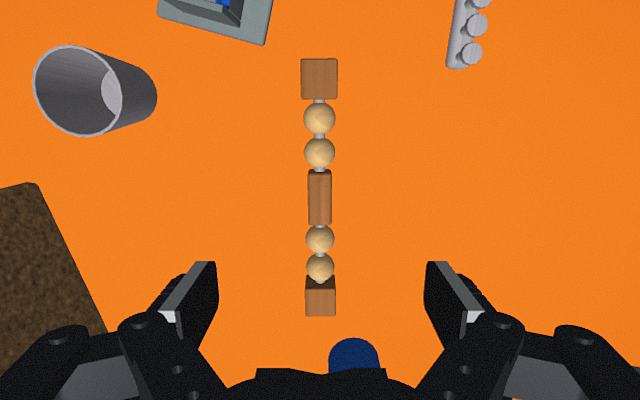

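Wrist view 3: massager runs vertically at column 319–320. Its outer block edges are at rows 58 and 316, and its grip spans rows 170–224. It is free-standing, with the cup at (95,90), well clear.

Run:
```python
from h import *
m=arm.camera_model('wrist')
P=dict(intrinsics=m['intrinsics'],pose=np.load('w3.npy'))
a=cast(P,(319,58.5),36);b=cast(P,(320.5,316),36);g=cast(P,(319.7,170),31),cast(P,(320,224),31)
print(a,b,np.linalg.norm(a-b),(a+b)/2,np.arctan2(-(b-a)[0],(b-a)[1]),g,np.mean(g,0))
c=(a+b)/2
to((c[0],c[1],230),np.pi+np.arctan2(-(b-a)[0],(b-a)[1]))
```

```text
[525.73328695 165.65963638] [534.30607489 449.41166631] 283.8815020115654 [530.01968092 307.53565135] -0.030203065020305234 (array([528.99223987, 274.87644751]), array([530.83816056, 335.52325186])) [529.91520022 305.19984969]
t 2.7 pos [528.3 272.4 429.3] yaw 3.106 travel [-35.4, -0.6, 199.2] dr [0.0009, -0.0012, -0.0057] j [0.75, 0.32, -0.03, 0.0, -1.22, -0.78] w 85.1 F [ 0.7  0.2 -0.1]
```

>>> move_arm --fingers '[85,85,85,85,85,85,85,85]' --travel '[[-34,-1,50],[-34,-1,100],[-34,-1,150],[-34,-1,190],[-34,-1,220],[-34,-1,240],[-34,-1,250],[-34,-1,250]]' --dr '[[0,0,-0.006],[0,0,-0.006],[0,0,-0.006],[0,0,-0.006],[0,0,-0.006],[0,0,-0.006],[0,0,-0.006],[0,0,-0.006]]'

```text
clock: 3.5
position: [530.5, 306.0, 178.9]
ee_rot: [-0.696, 0.718, -0.0, -0.001]
contact_force: [-0.5, 0.1, 0.7]
gripper_width: 85.2
grasp_force: 0.0
```

Run:
```python
from h import *
m=arm.camera_model('wrist');im=arm.get_image('wrist');np.save('w4.npy',m['pose']);cv2.imwrite('pics/w4.png',im[:,:,::-1])
to((530,306.5,179))
print(proj(m,(530,306.5,31)),proj(m,(529,276.5,31)),proj(m,(531,336.5,31)))
```

```text
t 3.55 pos [530.8 306.7 180.2] yaw 3.112 travel [0.2, 0.8, 1.2] dr [-0.0005, 0.0, 0.0] j [0.79, 0.6, -0.27, 0.0, -0.7, -0.82] w 85.0 F [-0.6 -0.4  0.6]
[322.45886266 299.01712157] [322.77000713 224.02866639] [322.18520151 364.97177776]
```

View pics/w4.png

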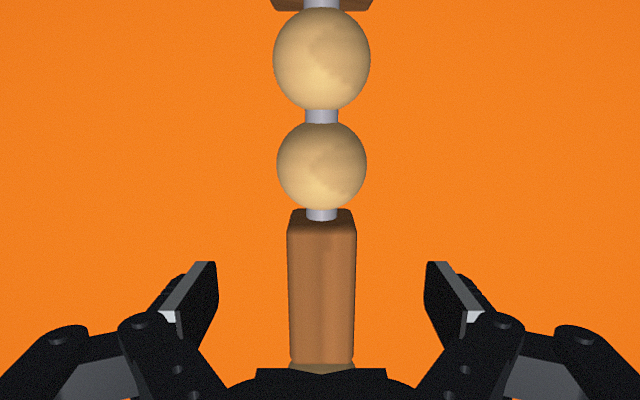

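Wrist view 4: the grip is centred between the open fingers (columns 288–356, rows ~228–362), as predicted, so I close.

>>> move_arm --fingers '[22,20,20,20,20,20,20,20]' --travel '[[0,0,0],[0,0,0],[0,0,0],[0,0,0],[0,0,0],[0,0,0],[0,0,0],[0,0,0]]' --dr '[[0,0,0],[0,0,0],[0,0,0],[0,0,0],[0,0,0],[0,0,0],[0,0,0],[0,0,0]]'

```text
clock: 4.35
position: [530.2, 308.2, 180.6]
ee_rot: [-0.697, 0.717, -0.0, 0.001]
contact_force: [-0.3, 1.0, 6.1]
gripper_width: 25.0
grasp_force: 60.8
```

Run:
```python
from h import *
s=arm.read_state();print(s['position'],s['gripper_width'],s['grasp_force'])
to((530,306.5,350))
```

```text
[530.19541808 308.2430146  180.61660575] 25.04758883875216 60.844048261642456
t 4.35 pos [530.2 308.2 180.6] yaw 3.114 travel [1.6, -0.1, -169.4] dr [-0.0012, 0.0009, 0.0] j [0.79, 0.6, -0.27, 0.0, -0.7, -0.82] w 25.0 F [-0.3  1.   6.1]
```

>>> move_arm --fingers '[20,20,20,20,20,20,20,20,20,20]' --travel '[[0,0,-20],[0,0,-60],[0,0,-105],[0,0,-150],[40,-8,-150],[85,-17,-150],[130,-26,-150],[175,-35,-150],[220,-44,-150],[265,-53,-150]]' --dr '[[0,0,0],[0,0,0],[0,0,0],[0,0,0],[0,0,0.05],[0,0,0.1],[0,0,0.14],[0,0,0.18],[0,0,0.22],[0,0,0.262]]'

```text
clock: 5.35
position: [574.8, 39.7, 327.9]
ee_rot: [-0.597, 0.802, 0.001, -0.002]
contact_force: [1.4, -0.1, -4.0]
gripper_width: 25.2
grasp_force: 59.8
```

Run:
```python
from h import *
print(arm.read_state()['grasp_force'])
to((587,-25.2,310),2.8495)
```

```text
59.844061732292175
t 5.35 pos [574.8  39.7 327.9] yaw 2.85 travel [58.6, -30.4, 17.9] dr [0.0035, -0.0012, 0.0001] j [0.35, 0.37, -0.22, -0.0, -0.98, -0.64] w 25.2 F [ 1.4 -0.1 -4. ]
```

>>> move_arm --fingers '[20,20,20,20,20]' --travel '[[30,-15,9],[60,-30,18],[60,-30,18],[60,-30,18],[60,-30,18]]' --dr '[[0,0,0],[0,0,0],[0,0,0],[0,0,0],[0,0,0]]'

```text
clock: 5.85
position: [586.9, -24.0, 311.0]
ee_rot: [-0.598, 0.802, 0.0, -0.001]
contact_force: [-0.3, 0.1, -4.0]
gripper_width: 25.0
grasp_force: 60.0
```

Run:
```python
from h import *
m=arm.camera_model('wrist');im=arm.get_image('wrist');np.save('w5.npy',m['pose']);cv2.imwrite('pics/w5.png',im[:,:,::-1])
print(abs(arm.read_state()['joint_vel']).max())
to((587,-25.2,310),2.8495)
s=arm.read_state();T=R.from_quat(s['ee_rot'])
```

```text
0.006708598369887539
t 5.9 pos [587.  -23.7 311.4] yaw 2.853 travel [1.4, -0.4, 1.4] dr [0.0007, -0.0, 0.0031] j [0.24, 0.4, -0.21, -0.0, -0.95, -0.52] w 24.8 F [-0.   0.9 -4. ]
```

View pics/w5.png

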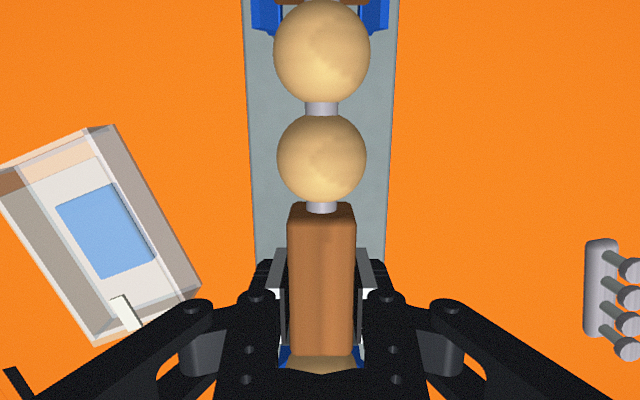

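Wrist view 5: the massager is held level, with balls at (321,52) and (321,158). The near saddle's cheeks sit symmetrically behind it, at columns 250–282 and 358–388. I check the position along the stand axis before lowering.

Run:
```python
from h import *
K=arm.camera_model('wrist')['intrinsics']
im=cv2.imread('pics/w5.png')[:,:,::-1].copy();m=dict(intrinsics=K,pose=np.load('w5.npy'))
C=np.array([586.8,-25.2]);u=np.array([72,240])/np.hypot(72,240);w=np.array([u[1],-u[0]])
f=lambda p:np.round([(p-C)@w,(p-C)@u],1)
for n,uv,z in[("b86",(321.5,52),149),("b50",(321.5,158),149),("grip near top",(321.5,206),162),("grip far top",(321.5,355),162)]: print(n,f(cast(m,uv,z)))
for n,uv in [("baseL",(242,0)),("baseR",(399,0)),("L2",(256,255)),("R2",(384,255))]: print(n,f(cast(m,uv,10)))
# re-evaluate w2: stop/pillar features, base corners by mask
im=cv2.imread('pics/w2.png')[:,:,::-1].copy();m2=dict(intrinsics=K,pose=np.load('w2.npy'))
k,b=blobs(im,(20,0,50),(125,255,200),500,(255,40,385,345));k=cv2.morphologyEx(k,cv2.MORPH_CLOSE,np.ones((5,5)))
cs,_=cv2.findContours(k,0,2);c=max(cs,key=cv2.contourArea);q=cv2.approxPolyDP(c,4,True)[:,0]
for p in q: print(p,f(cast(m2,p,10)))
for q in blobs(im,(105,120,40),(125,255,255),20)[1]:
    x,y,ww,h=q[2]; print("cheek",f(cast(m2,(x+ww/2,y),84)),f(cast(m2,(x+ww/2,y+h-1),84)),f(cast(m2,(x+ww/2,y+h-1),60)))
to((587,-25.2,310),2.8495)
```

```text
b86 [ -0.3 -85.8]
b50 [ -0.4 -49.1]
grip near top [ -0.4 -34.4]
grip far top [-0.5 28.2]
baseL [  53.5 -134.1]
baseR [ -53.6 -134.3]
L2 [53.7 56. ]
R2 [-53.4  56. ]
[275  56] [  52.5 -163.2]
[282 305] [ 54.2 159.7]
[291 308] [ 41.7 164.5]
[293 332] [ 39.8 203.9]
[348 332] [-38.9 203.6]
[348 309] [-38.  165.9]
[359 301] [-53. 153.]
[368  57] [ -53.  -162.3]
cheek [  27.1 -147.9] [  28.1 -104.8] [  30.  -103.8]
cheek [ -27.2 -148. ] [ -28.3 -104.9] [ -30.2 -103.9]
cheek [27.2 92. ] [ 28.2 148.1] [ 30.1 166.2]
cheek [-26.4  91.8] [-27.5 148. ] [-29.4 166. ]
t 5.9 pos [587.  -23.7 311.4] yaw 2.853 travel [1.4, -0.4, 1.4] dr [0.0007, -0.0, 0.0031] j [0.24, 0.4, -0.21, -0.0, -0.95, -0.52] w 24.8 F [-0.   0.9 -4. ]
```

>>> move_arm --fingers '[20,20,20,20,20,20,20]' --travel '[[0,0,25],[0,0,45],[0,0,58],[0,0,64],[0,0,67],[0,0,69],[0,0,69]]' --dr '[[0,0,0],[0,0,0],[0,0,0],[0,0,0],[0,0,0],[0,0,0],[0,0,0]]'

```text
clock: 6.6
position: [587.4, -24.5, 243.3]
ee_rot: [-0.598, 0.802, -0.0, 0.001]
contact_force: [0.8, -0.1, -4.4]
gripper_width: 24.7
grasp_force: 60.0
```

>>> move_arm --fingers '[20,20,20,20]' --travel '[[0,0,1],[0,0,2],[0,0,3],[0,0,3]]' --dr '[[0,0,0],[0,0,0],[0,0,0],[0,0,0]]'

```text
clock: 7.0
position: [587.3, -24.6, 240.6]
ee_rot: [-0.598, 0.802, -0.0, 0.0]
contact_force: [-0.7, 0.8, 2.3]
gripper_width: 25.1
grasp_force: 60.8
```

>>> move_arm --fingers '[20,20,27,32,40,50,60,60,60]' --travel '[[0,0,1],[0,0,1],[0,0,1],[0,0,1],[0,0,1],[0,0,1],[0,0,1],[0,0,1],[0,0,1]]' --dr '[[0,0,0],[0,0,0],[0,0,0],[0,0,0],[0,0,0],[0,0,0],[0,0,0],[0,0,0],[0,0,0]]'

```text
clock: 7.9
position: [587.2, -24.6, 238.6]
ee_rot: [-0.598, 0.802, 0.0, -0.0]
contact_force: [-0.4, -0.6, 0.4]
gripper_width: 60.1
grasp_force: 0.0
```

>>> move_arm --fingers '[60,60,60,60,60]' --travel '[[0,0,-15],[0,0,-50],[0,0,-100],[0,0,-140],[0,0,-140]]' --dr '[[0,0,0],[0,0,0],[0,0,0],[0,0,0],[0,0,0]]'

```text
clock: 8.4
position: [588.4, -24.6, 386.0]
ee_rot: [-0.598, 0.801, -0.004, 0.006]
contact_force: [0.4, 0.7, -0.5]
gripper_width: 60.1
grasp_force: 0.0
```

Run:
```python
from h import *
m=arm.camera_model('wrist');im=arm.get_image('wrist');np.save('w6.npy',m['pose']);cv2.imwrite('pics/w6.png',im[:,:,::-1])
print(proj(m,(586.8-36.4,-25.2-121.6,96)))
to((451,-318.5,300),2.2)
```

```text
[329.42479767   5.33340904]
t 8.45 pos [587.5 -24.6 382.4] yaw 2.852 travel [321.0, 47.4, 80.9] dr [-0.0056, 0.0057, 0.6518] j [0.23, 0.34, -0.12, 0.0, -1.1, -0.52] w 59.9 F [-0.9 -0.6 -1.2]
```

View pics/w6.png

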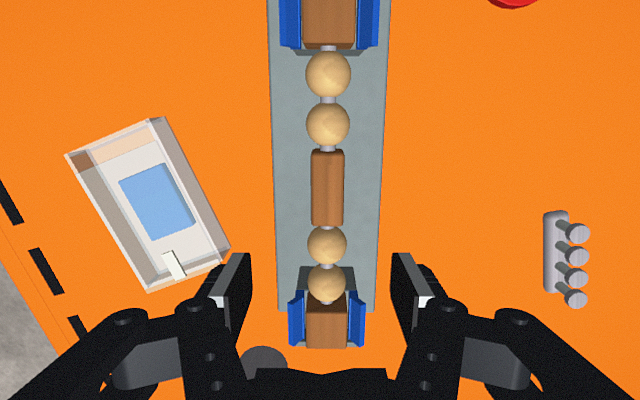

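Wrist view 6: the massager lies in both saddles, its near block at (330,20) and far block at (326,325) between the blue cheeks. On to the stylus.

>>> move_arm --fingers '[60,60,60,60,60,60,60,60,60]' --travel '[[40,6,0],[80,12,0],[130,19,10],[180,27,25],[230,34,40],[280,41,50],[321,47,50],[321,47,50],[321,47,50]]' --dr '[[0,0,0.1],[0,0,0.2],[0,0,0.3],[0,0,0.4],[0,0,0.5],[0,0,0.6],[0,0,0.65],[0,0,0.65],[0,0,0.65]]'

```text
clock: 9.35
position: [449.3, -319.6, 327.3]
ee_rot: [-0.309, 0.951, 0.001, -0.001]
contact_force: [0.2, -0.2, -0.7]
gripper_width: 60.0
grasp_force: 0.0
```

Run:
```python
from h import *
m=arm.camera_model('wrist');im=arm.get_image('wrist');cv2.imwrite('pics/w7.png',im[:,:,::-1])
print("pred top/collar",proj(m,(451,-319,120)).round(1),proj(m,(451,-319,70)).round(1))
for q in blobs(im,(20,100,50),(36,255,255),20)[1]: print(q)
k,_=blobs(im,(0,0,150),(180,60,255),100,(225,190,425,370));cs,_=cv2.findContours(k,0,1);c=max(cs,key=cv2.contourArea)
q=cv2.approxPolyDP(cv2.convexHull(c),8,True)[:,0];P=np.array([cast(m,u,65) for u in q]);print(q.tolist(),P.round(1).tolist(),P.mean(0))
cv2.imwrite('pics/w7c.png',cv2.resize(im[190:400,200:440,::-1],None,fx=2,fy=2))
to((451,-319,252),2.2)
```

```text
pred top/collar [319.1 240. ] [319.2 211.1]
([319.8, 219.2], 1577, [302, 192, 37, 59])
[[380, 203], [324, 264], [260, 214], [279, 190], [364, 190]] [[423.1, -287.8], [482.8, -291.7], [478.0, -350.0], [456.1, -348.9], [422.3, -302.3]] [ 452.48022309 -316.14334354]
t 9.4 pos [ 450.  -318.8  327.7] yaw 2.201 travel [-0.7, -0.9, 75.7] dr [0.0017, -0.0008, 0.0009] j [-0.32, 0.33, -0.28, -0.0, -0.96, -0.62] w 59.9 F [-0.5  0.8  0.3]
```

View pics/w7c.png

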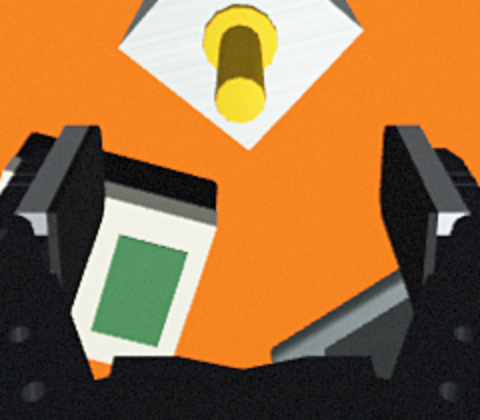

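Crop of wrist view 7: the stylus's top disc is at (320,240) and its collar at (320,210) in the full frame. Both are within 1 px of the prediction for (451,-319). I descend and grasp.

>>> move_arm --fingers '[60,60,60,60,10,8,8,8,8,8]' --travel '[[-1,-1,30],[-1,-1,60],[-1,-1,74],[-1,-1,75],[-1,-1,75],[-1,-1,75],[-1,-1,75],[-1,-1,75],[-1,-1,75],[-1,-1,75]]' --dr '[[0,0,0],[0,0,0],[0,0,0],[0,0,0],[0,0,0],[0,0,0],[0,0,0],[0,0,0],[0,0,0],[0,0,0]]'

```text
clock: 10.4
position: [452.2, -319.0, 254.9]
ee_rot: [-0.31, 0.951, -0.001, 0.001]
contact_force: [-0.3, 2.5, 5.3]
gripper_width: 12.2
grasp_force: 58.4
```

Run:
```python
from h import *
print(arm.read_state()['grasp_force'])
to((588.2,-322.5,320))
```

```text
58.391979932785034
t 10.4 pos [ 452.2 -319.   254.9] yaw 2.202 travel [-107.8, -83.2, -64.8] dr [-0.0019, 0.0013, 0.0] j [-0.32, 0.42, -0.36, 0.0, -0.79, -0.62] w 12.2 F [-0.3  2.5  5.3]
```

>>> move_arm --fingers '[8,8,8,8,8,8,8,8,8]' --travel '[[0,0,-20],[0,0,-50],[0,0,-80],[-25,-20,-80],[-60,-46,-80],[-90,-70,-75],[-108,-83,-70],[-108,-83,-70],[-108,-83,-70]]' --dr '[[0,0,0],[0,0,0],[0,0,0],[0,0,0],[0,0,0],[0,0,0],[0,0,0],[0,0,0],[0,0,0]]'

```text
clock: 11.3
position: [587.7, -322.3, 322.4]
ee_rot: [-0.31, 0.951, 0.001, -0.001]
contact_force: [-0.5, 0.0, -0.1]
gripper_width: 12.6
grasp_force: 58.5
```

Run:
```python
from h import *
m=arm.camera_model('wrist');im=arm.get_image('wrist');cv2.imwrite('pics/w8.png',im[:,:,::-1]);np.save('w8.npy',m['pose'])
s=arm.read_state();T=R.from_quat(s['ee_rot'])
to((588.2,-322.5,300),2.202)
tip=s['position']+T.apply([0,0,245]);print("tip pred",tip,proj(m,tip),"hole pred",proj(m,(588.2,-322.5,40)),"collar",proj(m,s['position']+T.apply([0,0,187])))
for q in blobs(im,(20,100,40),(36,255,255),20)[1]: print(q)
for q in blobs(im,(0,150,60),(4,255,255),20)[1]+blobs(im,(174,150,60),(180,255,255),20)[1]: print(q)
cv2.imwrite('pics/w8c.png',cv2.resize(im[150:400,200:440,::-1],None,fx=2.4,fy=2.4))
```

```text
t 11.35 pos [ 587.2 -322.4  323.1] yaw 2.201 travel [-0.7, -0.7, 23.1] dr [0.0015, -0.001, -0.0008] j [-0.26, 0.52, 0.02, -0.0, -1.07, -0.68] w 12.6 F [-0.4 -0.6 -0.1]
tip pred [ 586.82258314 -322.22755691   78.09040249] [320.85020952 213.89882109] hole pred [319.3372541  198.77283861] collar [320.95669748 252.4907548 ]
([321.0, 276.1], 3697, [296, 224, 52, 107])
([623.5, 108.8], 1874, [602, 63, 38, 87])
([319.4, 197.0], 242, [311, 189, 18, 17])
([612.5, 104.7], 24, [609, 98, 7, 12])
([613.5, 138.1], 23, [608, 134, 12, 10])
```

View pics/w8c.png

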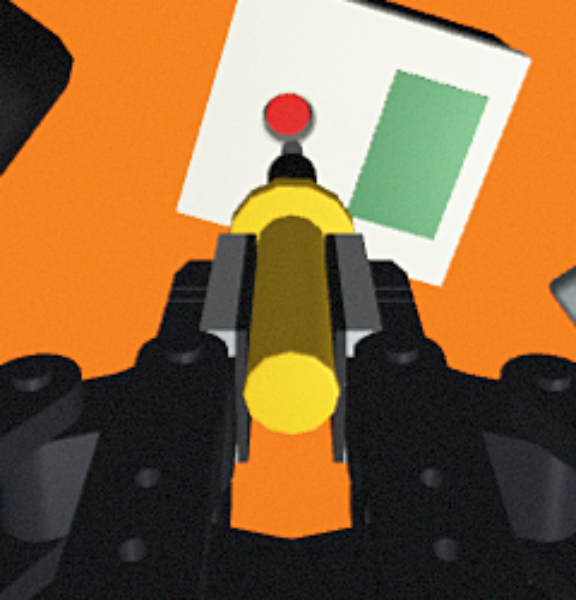

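Crop of wrist view 8: the stylus hangs straight, tip at about (321,212) and button at (319.4,197) in the full frame. Both agree with the predictions, so I lower with a 1 mm correction.

>>> move_arm --fingers '[8,8,8,8,8,8,8]' --travel '[[-1,-1,20],[-1,-1,34],[-1,-1,39],[-1,-1,42],[-1,-1,44],[-1,-1,45],[-1,-1,45]]' --dr '[[0,0,0],[0,0,0],[0,0,0],[0,0,0],[0,0,0],[0,0,0],[0,0,0]]'

```text
clock: 12.05
position: [589.3, -322.6, 279.4]
ee_rot: [-0.31, 0.951, -0.0, 0.0]
contact_force: [-1.0, -0.5, 1.5]
gripper_width: 12.7
grasp_force: 58.4
```

>>> move_arm --fingers '[8,8,8,8,8]' --travel '[[0,0,1],[0,0,2],[0,0,3],[0,0,4],[0,0,4]]' --dr '[[0,0,0],[0,0,0],[0,0,0],[0,0,0],[0,0,0]]'

```text
clock: 12.55
position: [589.5, -322.6, 275.2]
ee_rot: [-0.31, 0.951, -0.0, 0.0]
contact_force: [-1.5, 0.3, 4.3]
gripper_width: 12.6
grasp_force: 58.4
```

Force is 4.3 N, nearly fully in. I press on to the stop.

>>> move_arm --fingers '[8,8,8,8,8]' --travel '[[0,0,1],[0,0,2],[0,0,2],[0,0,2],[0,0,2]]' --dr '[[0,0,0],[0,0,0],[0,0,0],[0,0,0],[0,0,0]]'

```text
clock: 13.05
position: [589.5, -322.6, 274.6]
ee_rot: [-0.31, 0.951, -0.001, 0.0]
contact_force: [-1.6, 1.1, 8.5]
gripper_width: 12.7
grasp_force: 59.3
```

Run:
```python
from h import *
to((588.3,-322.4,340),2.202)
```

```text
t 13.05 pos [ 589.5 -322.6  274.6] yaw 2.202 travel [0.8, 0.8, -65.4] dr [-0.0018, 0.0004, 0.0002] j [-0.26, 0.57, -0.03, 0.0, -0.97, -0.68] w 12.7 F [-1.6  1.1  8.5]
```

>>> move_arm --fingers '[8,8,8,8,8,8,8,8,8,8]' --travel '[[0,0,-15],[0,0,-45],[0,0,-63],[25,20,-63],[60,46,-63],[90,70,-63],[109,84,-63],[109,84,-63],[109,84,-63],[109,84,-58]]' --dr '[[0,0,0],[0,0,0],[0,0,0],[0,0,0],[0,0,0],[0,0,0],[0,0,0],[0,0,0],[0,0,0],[0,0,0]]'

```text
clock: 14.05
position: [452.8, -319.1, 330.9]
ee_rot: [-0.31, 0.951, -0.001, 0.001]
contact_force: [-0.4, 0.3, -0.5]
gripper_width: 13.0
grasp_force: 58.5
```

Run:
```python
from h import *
m=arm.camera_model('wrist');im=arm.get_image('wrist');cv2.imwrite('pics/w9.png',im[:,:,::-1])
s=arm.read_state();T=R.from_quat(s['ee_rot']);tip=s['position']+T.apply([0,0,245])
to((451,-319,255),2.202);print("tip",tip.round(1),proj(m,tip),"mouth",proj(m,(451,-319,65)))
cv2.imwrite('pics/w9c.png',cv2.resize(im[150:400,200:440,::-1],None,fx=2.4,fy=2.4))
```

```text
t 14.1 pos [ 452.5 -318.9  329.4] yaw 2.202 travel [1.3, 0.7, 74.4] dr [0.0009, 0.0, -0.0003] j [-0.32, 0.33, -0.28, -0.0, -0.96, -0.62] w 12.7 F [-0.1 -0.1 -0.9]
tip [ 452.4 -318.7   84.4] [322.45157872 212.75031486] mouth [323.19935597 202.1032799 ]
```

View pics/w9c.png

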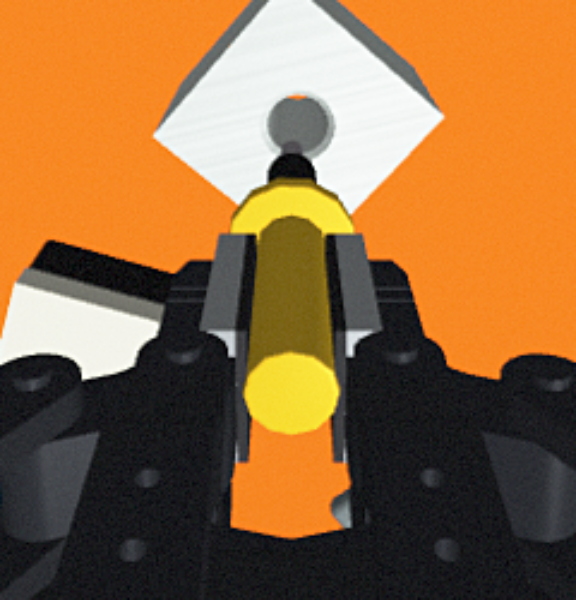

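Crop of wrist view 9: the holder hole is at (324.6,202) and the stylus tip at (321.7,212) in the full frame. The row agrees with the prediction and the column needs about 2 mm along tool y. I correct and lower.

>>> move_arm --fingers '[8,8,8,8,8,8,8]' --travel '[[1,2,0],[1,2,15],[1,2,35],[1,2,55],[1,2,68],[1,2,71],[1,2,71]]' --dr '[[0,0,0],[0,0,0],[0,0,0],[0,0,0],[0,0,0],[0,0,0],[0,0,0]]'

```text
clock: 14.8
position: [450.1, -317.9, 259.2]
ee_rot: [-0.31, 0.951, 0.0, -0.001]
contact_force: [-0.1, 0.4, 1.0]
gripper_width: 12.4
grasp_force: 58.5
```

>>> move_arm --fingers '[8,8,8,8,8]' --travel '[[0,0,1],[0,0,2],[0,0,3],[0,0,4],[0,0,4]]' --dr '[[0,0,0],[0,0,0],[0,0,0],[0,0,0],[0,0,0]]'

```text
clock: 15.3
position: [449.7, -317.9, 255.8]
ee_rot: [-0.31, 0.951, -0.0, 0.0]
contact_force: [-0.1, -0.0, -0.8]
gripper_width: 12.6
grasp_force: 58.5
```

>>> move_arm --fingers '[8,8,8,8]' --travel '[[0,0,0.7],[0,0,1.4],[0,0,2],[0,0,2]]' --dr '[[0,0,0],[0,0,0],[0,0,0],[0,0,0]]'

```text
clock: 15.7
position: [449.8, -317.9, 254.9]
ee_rot: [-0.31, 0.951, -0.0, 0.0]
contact_force: [-1.5, 1.9, 5.6]
gripper_width: 12.6
grasp_force: 59.2
```

Contact (5.6 N) at the pick-up height, so the collar is down. I release and retreat.

>>> move_arm --fingers '[14,18,24,32,45,55,60,60,60]' --travel '[[0,0,0],[0,0,0],[0,0,0],[0,0,0],[0,0,0],[0,0,0],[0,0,0],[0,0,0],[0,0,0]]' --dr '[[0,0,0],[0,0,0],[0,0,0],[0,0,0],[0,0,0],[0,0,0],[0,0,0],[0,0,0],[0,0,0]]'

```text
clock: 16.6
position: [449.7, -318.0, 253.7]
ee_rot: [-0.31, 0.951, -0.0, 0.0]
contact_force: [0.1, 0.5, 0.2]
gripper_width: 59.7
grasp_force: 0.0
```

>>> move_arm --fingers '[60,60,60,60,60,60,60,60]' --travel '[[0,0,-20],[0,0,-60],[0,0,-110],[0,0,-150],[0,0,-180],[0,0,-180],[0,0,-180],[0,0,-180]]' --dr '[[0,0,0],[0,0,0],[0,0,0],[0,0,0],[0,0,0],[0,0,0],[0,0,0],[0,0,0]]'

```text
clock: 17.4
position: [449.4, -317.8, 432.3]
ee_rot: [-0.31, 0.951, 0.001, -0.001]
contact_force: [-0.2, 0.2, -1.2]
gripper_width: 60.0
grasp_force: 0.0
```

Run:
```python
from h import *
m=arm.camera_model('wrist');im=arm.get_image('wrist');cv2.imwrite('pics/w10.png',im[:,:,::-1])
print("pred top/collar",proj(m,(451,-319,120)).round(1),proj(m,(451,-319,70)).round(1))
k,b=blobs(im,(20,100,50),(36,255,255),100);print(b)
top,dk=blobs(im,(20,100,170),(36,255,255),50);print(dk)
for q in blobs(im,(0,150,60),(4,255,255),20,(200,150,330,330))[1]: print(q,"red pred",proj(m,(588.2,-322.5,35)))
t0=cv2.imread('pics/top0.png')[:,:,::-1].copy();t1=arm.get_image('top');cv2.imwrite('pics/top1.png',t1[:,:,::-1])
to((451,-319,430))
```

```text
pred top/collar [317.5 189. ] [317.8 175.9]
[([319.4, 176.4], 647, [307, 161, 26, 34])]
[([319.5, 177.0], 496, [307, 161, 26, 34])]
t 17.5 pos [ 449.6 -317.9  432.1] yaw 2.202 travel [-0.5, -1.7, 2.1] dr [0.0027, -0.0016, 0.0] j [-0.32, 0.24, -0.13, -0.0, -1.2, -0.62] w 59.9 F [-0.4 -0.6  0.1]
```

I have already viewed eleven pictures, one over the limit of ten, so the last check is numeric only.

Run:
```python
from h import *
m=arm.camera_model('wrist');im=cv2.imread('pics/w10.png')[:,:,::-1].copy()
k,_=blobs(im,(0,0,150),(180,60,255),100,(255,110,385,240));k=cv2.morphologyEx(k,cv2.MORPH_OPEN,np.ones((3,3)));cs,_=cv2.findContours(k,0,1);c=max(cs,key=cv2.contourArea)
q=cv2.approxPolyDP(cv2.convexHull(c),6,True)[:,0];P=np.array([cast(m,u,65) for u in q]);print("holder",q.tolist(),P.mean(0).round(1))
y,_=blobs(im,(20,100,50),(36,255,255),100)
up=np.argwhere(y[161:176]);lo=np.argwhere(y[186:196]);print("col centres collar/top",(up[:,1].min()+up[:,1].max())/2,(lo[:,1].min()+lo[:,1].max())/2, "collar xy",cast(m,((up[:,1].min()+up[:,1].max())/2,175.0),70).round(1))
t0=cv2.imread('pics/top0.png').astype(int);t1=cv2.imread('pics/top1.png').astype(int)
d=(abs(t1-t0).sum(2)>60).astype(np.uint8);n,l,s,c=cv2.connectedComponentsWithStats(d)
print([(s[i].tolist()) for i in range(1,n) if s[i,4]>15])
```

```text
holder [[314, 132], [360, 170], [322, 214], [277, 179]] [ 450.5 -319. ]
col centres collar/top 319.5 319.5 collar xy [ 449.3 -318.4]
[[248, 137, 392, 263, 41610], [276, 167, 23, 17, 250], [302, 176, 9, 8, 52], [314, 178, 21, 13, 190], [335, 183, 10, 10, 64], [347, 185, 10, 11, 67], [357, 185, 16, 16, 186], [169, 205, 96, 18, 997]]
```

```bash
python3 -c "
from bench import arm
print(arm.job_done())"
```

```text
the job is handed in; nothing more can be done
None
```

The job is handed in at about 17.5 s (limit 48 s; no verdict came back): the massager is in both saddles, the button was pressed to its stop with the stylus (8.5 N), and the stylus is back upright in its holder, though I did not see the button spring back and viewed 11 pictures, one over the limit of 10.

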